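# Seat a fuse and hold the enabling switch

## Robot

A 6-joint arm with a two-finger parallel gripper is mounted at the origin on the work surface. World frame = base frame: x ahead of the robot, y to its left, z up, the work surface at z = 0. Lengths are in mm, angles in rad, forces in N, time in s.
With the tool pointing down it reaches from about 300 to 750 mm from the base axis. Payload 8.5 kg.
Tool frame: the origin (TCP) lies midway between the tips of the shut fingers; the grasp point (between the pads) lies 19 mm behind it (robot.pinch_z is the z of the grasp point in the tool frame, in mm); z points along the fingers, y is the line along which they close (so a half turn about z gives the same grasp; the last joint's range is limited). The gripper opens to 88 mm and grips with 3 to 60 N. Pads are 18 mm wide; open, the fingers measure 123 mm over their backs; the gripper's body (75 mm by 187 mm) begins 45 mm behind the grasp point.
Start: joints at [-1.552, 0.381, 1.297, -0, 1.464, -0.215], TCP at [127.417, -535.019, 238.748] pointing down, gripper open.
Joint ranges: [-3.11, 3.11], [-0.89, 2.33], [0.22, 2.48], [-1.42, 4.56], [0.17, 2.85], [-2.88, 2.88]. Speed limits (rad/s): [2.39, 2.39, 3.14, 3.14, 3.14, 3.14].

## Interface

Orientations are given as a unit quaternion [x, y, z, w].
In Python, from station import robot gives the robot as it stands.
- The arm moves only by the shell command python3 -m jog 'ROWS' [OPENING] [FORCE]. ROWS is JSON, a list of rows, each a list of 4 numbers: the shift along the world's x, y, z in cm, then the turn about the world's z in rad. A call has 1 to 12 rows; each row shifts and turns the commanded pose from where the row before left it; what a row does not reach is not made up. A row lasts 1/8 s, in which the tool goes at most 62.5 mm and 10.7 degrees, less where a joint would pass 70% of its speed; a pose out of reach is approached as far as the arm can. A call with a gripper value outside its range is refused whole. OPENING is the finger opening in cm, from 0 to 8.81, set as the call begins (- or left out, the last holds). The fingers move at their own pace and stop on an object; FORCE is the grip in N (left out, the last holds). Time passes only in rows, so rows that do not move let the fingers close. It gives the time, the measured TCP pose, the force, the opening and the grip force at its end, in the units of the state.
- robot.observe(): the state, without advancing time (a new reading comes with each control period).
- robot.get_image(name): name is "scene" or "side" or "wrist"; returns a dict with "img" (384x512x3 uint8, blue, green, red), "intrinsics" (3x3 intrinsics, pixels), "k1" (the pictures are not rectified: a ray, as slopes to the right and down, at radius r is drawn at 1 + k1 r^2 times it, then the intrinsics apply), "pose" (4x4, takes a point from camera to world coordinates). Camera axes: x right, y down, z forward; pixel columns grow to the right and rows downward; lengths in mm; the calibration is good to about 2 mm. A picture is of the moment at which its call begins. There is no depth.
- robot.close_job(): hands the job in; it is judged then, once.
The state is a dict: "time": time; "joints": joint angles; "qd": joint speeds; "effort": joint torques, N m; "tool_pos": TCP position; "tcp_rot": TCP orientation; "force": force on the tool from outside, world axes, zero at the start; "wrist_torque": the same for the moment, N m; "grip_width": finger opening in mm; "gripper_force": force on a finger pad.
Only numpy, scipy, OpenCV 4.12 (cv2) and the standard library are available. Lean on these libraries where they do the work, as an engineer would, in place of code of your own. Each camera call takes 0.05 s, during which the arm holds its last target. There are 200 camera calls.

## Task

Take the white fuse from the rack and push it down past the orange sprung jaw into the fuse clip, so that it lies level on both brass saddles with a copper cap in each clip and the jaw has snapped back over it, then let go of it. Only then press the black plunger of the three-position enabling switch down to its middle position (about half-way, the pointer in the green band), never pressing it through to the bottom, and finish while still holding it there: do not let go. Leave the green fuse and the other things on the bench where they are.

Things in the scene. Friction and masses are not known exactly. Their poses are not given: they have to be found in the camera images.
- fuse: the fuse to load: cylinder 22 mm in diameter, 120 mm long, white middle (60 mm), a 30 mm copper cap at each end, about 130 g. Origin at its centre on its axis; x runs along its length (it may go in either way round). Starts lying level in the rack, axis 31 mm above the work surface. Grip it from above across its middle: for 80 mm between the supports nothing stands beside it.
- other_fuse: a fuse of the same size with a green middle, in the rack's other place; leave it there. Same frame as the white one.
- rack: fixed grey tray 140 (x) by 150 (y) by 6 mm with two places for fuses lying along its x axis, at y = +45 and -45 mm; which fuse lies in which varies. Each place has supports at x = +46 and -46 mm, 12 mm wide along x, 20 mm high, with side lips up to 26 mm. Origin at the centre of its underside.
- clip: fixed fuse clip on a black base 165 (x) by 95 (y) by 14 mm; origin at the centre of its underside. At x = +46 and -46 mm stand brass saddles (12 mm wide along x, top at 42 mm height), each with a fixed prong at -y, straight to 62 mm height, then flared outward to 75 mm. Between the two clips 80 mm are free above 24 mm height: fingers can go down there beside the fuse's middle.
- seat (a point): on the clip: where the fuse's centre lies when fully seated, 53 mm above the work surface; axes as clip, the fuse lies along x, and each prong is then 0.7 mm clear of it.
- jaw (a joint): the orange sprung jaw on the clip's +y side, hinged along x at 20 mm height. 0 = shut, grows as it is pushed outward (rad). Shut, its gap of about 20 mm is too narrow for the fuse: a fuse pushed straight down with some 5 to 10 N forces it out (by 0.04 to 0.08 rad) and it snaps back above the fuse. A seated fuse leaves it below 0.05.
- switch: fixed grey box of the enabling switch, 100 by 100 by 45 mm, origin at the centre of its underside; the plunger stands on its middle. At its own y = -36 mm stands a post 16 by 8 mm, up to 83 mm height: white on top, green in the middle (65 to 73 mm), red below. A small black pointer on the plunger's cap moves along it (79 mm height when released).
- plunger_top (a point): centre of the top face of the plunger's black cap (42 mm in diameter, 12 mm thick), 85 mm above the work surface when released; moves with the plunger.
- jaw_nose (a point): on the jaw, midway between its two round noses (12 mm in diameter, one over each saddle), at their axis: 63 mm above the work surface when shut.
- plunger (a joint): travel of the plunger downwards, m: 0 = released, 0.020 = at its bottom. Spring: 2 N at the start plus 0.4 N per mm (6 N at 10 mm); it springs back when let go. The switch is on only in the middle position, 6 to 14 mm (green band); 17 mm and more is pressed through.
- screwdriver: loose screwdriver with a red handle lying on the bench; leave it. Origin on its underside.
- ferrule_bin: loose blue open bin with yellow ferrules, 90 by 120 by 40 mm; leave it. Origin at the centre of its underside.
- end_clamp: small loose black rail clamp, 50 by 30 by 32 mm; leave it. Origin at the centre of its underside.
There are look-alikes about, which are no part of the job. Several things have the shape of the clip; the one meant has the colours described above. What is shaped like the fuse but pink is not meant.

How it is judged:
By the outcome, as a careful person would: the job done as asked, in the order asked, and still so for the second after the job is handed in, while the arm keeps its last pose, push and grip.
It also fails if it takes over 56 s, if anything falls off the work surface, if the arm or the gripper's body presses on something with over 40 N, if the wrist force passes 120 N, or if a joint passes its speed limit or range.

## Working session

There is one attempt and no reset: what is moved stays moved. The work goes in short steps, Python scripts to look and compute and a shell command to move; the robot and the scene stay as the last step left them, time stands still between calls to the robot, and variables do not carry over. Pictures are saved under pics/ and viewed, at most 10 in all, crops included, and the job is handed in when it is done.

```bash
mkdir -p pics; cat > h.py <<'E'
import numpy as np, cv2
from station import robot
def grab(n,save=None):
    d=robot.get_image(n)
    if save: cv2.imwrite('pics/'+save,d['img']); np.savez('pics/'+save+'.npz',**{k:np.array(d[k]) for k in('img','intrinsics','k1','pose')})
    return d
def load(save): return dict(np.load('pics/'+save+'.npz'))
def ray(d,u,v):
    K=np.array(d['intrinsics']);k=float(d['k1'])
    p=cv2.undistortPoints(np.array([[[u,v]]],float),K,np.array([k,0,0,0,0.]))[0,0]
    T=np.array(d['pose']);return T[:3,3],T[:3,:3]@np.array([p[0],p[1],1])
def onz(d,u,v,z):
    o,r=ray(d,u,v);return o+r*(z-o[2])/r[2]
def proj(d,P):
    T=np.array(d['pose']);p=T[:3,:3].T@(np.array(P,float)-T[:3,3]);x=p[:2]/p[2];x=x*(1+float(d['k1'])*(x@x))
    K=np.array(d['intrinsics']);return K[0,0]*x[0]+K[0,2],K[1,1]*x[1]+K[1,2]
E
python3 - <<'E'
from h import *
a=grab('scene','scene0.png');b=grab('side','side0.png');c=grab('wrist','wrist0.png')
for d in(a,b,c):print(np.round(d['pose'],2).tolist(),d['k1'])
cv2.imwrite('pics/s2.png',cv2.resize(a['img'],(800,600)))
cv2.imwrite('pics/d2.png',cv2.resize(b['img'],(800,600)))
E
```

```text
[[-0.28, 0.52, -0.81, 1176.35], [0.96, 0.17, -0.22, 237.19], [0.03, -0.84, -0.54, 515.92], [0.0, 0.0, 0.0, 1.0]] -0.0951756914277682
[[0.99, -0.1, 0.07, 427.39], [-0.12, -0.78, 0.62, -617.52], [-0.01, -0.62, -0.78, 942.52], [0.0, 0.0, 0.0, 1.0]] -0.011912058543602671
[[0.23, -0.92, -0.31, 208.51], [-0.97, -0.22, -0.07, -516.99], [-0.0, 0.32, -0.95, 384.5], [0.0, 0.0, 0.0, 1.0]] -0.03308197351078123
```

View pics/s2.png

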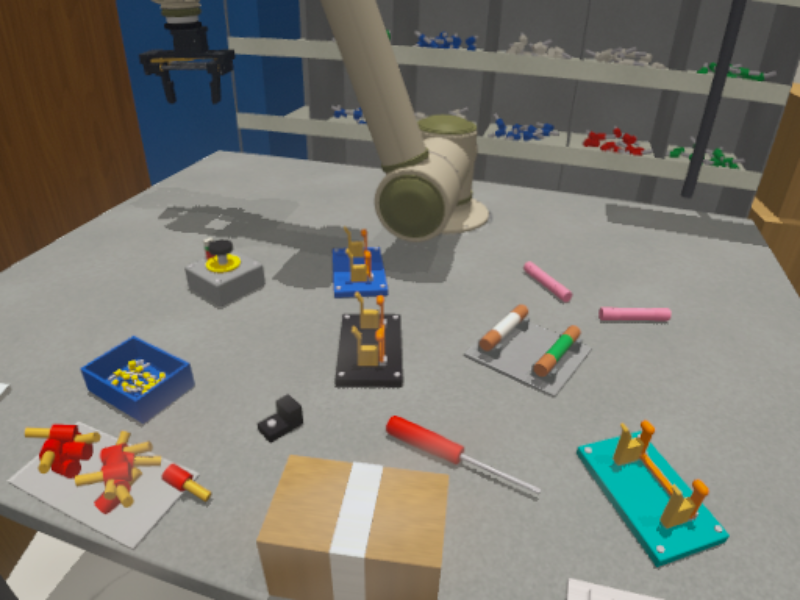

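View pics/d2.png

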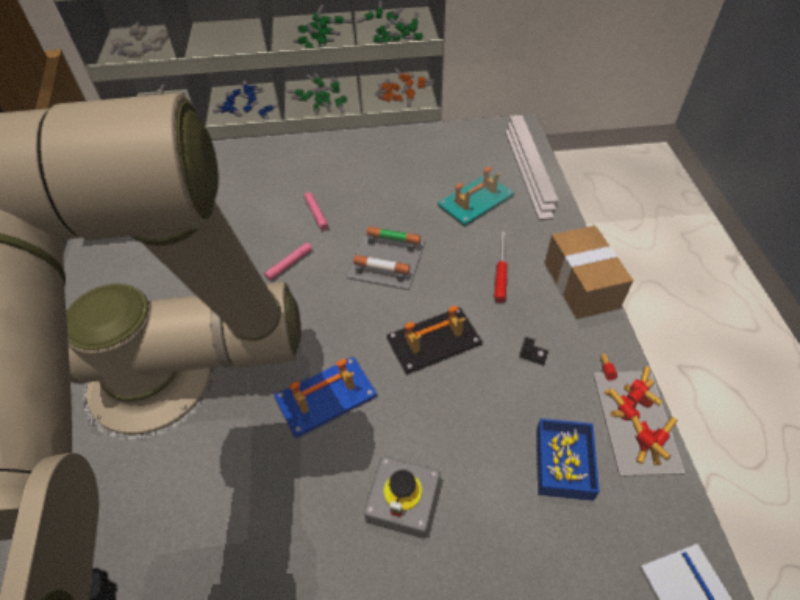

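The scene picture (800x600) shows these candidates:
- **Fuses:** white fuse (503,328), green fuse (557,352), pink rods (547,281) and (635,315).
- **Clips:** black-based clip (370,345), blue clip (358,270), teal clip (650,490).
- **Switch:** (225,270).

I choose the white fuse and the black clip. In the side view they are at (382,266) and (434,338), with the switch at (403,490).

```bash
cat > m.py <<'E'
from h import *
b=load('side0.png');im=b['img'];hsv=cv2.cvtColor(im,cv2.COLOR_BGR2HSV)
def blobs(mask,box,mn=6):
    x0,y0,x1,y1=box;m=np.zeros(mask.shape,np.uint8);m[y0:y1,x0:x1]=mask[y0:y1,x0:x1]
    n,l,s,c=cv2.connectedComponentsWithStats(m)
    return [(s[i,4],c[i].round(1),s[i,:4].tolist()) for i in range(1,n) if s[i,4]>=mn]
S=.64
cop=cv2.inRange(hsv,(3,110,60),(16,255,255))
print('fuse side copper');
for r in blobs(cop,(222,155,272,182)):print(r,onz(b,*r[1],31).round(1))
for r in blobs(cv2.inRange(hsv,(0,0,150),(180,60,255)),(225,160,268,178)):print('white',r,onz(b,*r[1],33).round(1))
print('clip base')
blk=cv2.inRange(hsv,(0,0,0),(180,255,55))
m=np.zeros_like(blk);m[190:245,240:315]=blk[190:245,240:315];m=cv2.morphologyEx(m,cv2.MORPH_CLOSE,np.ones((9,9)))
c=max(cv2.findContours(m,0,1)[0],key=cv2.contourArea);q=cv2.approxPolyDP(cv2.convexHull(c),4,True)[:,0]
for p in q:print(p,onz(b,*map(float,p),14).round(1))
print('orange')
for r in blobs(cv2.inRange(hsv,(3,150,120),(25,255,255)),(245,190,310,235)):print(r,onz(b,*r[1],55).round(1))
print('switch cap')
for r in blobs(blk,(240,290,275,325),40):print(r,onz(b,*r[1],82).round(1))
for r in blobs(cv2.inRange(hsv,(22,130,100),(34,255,255)),(235,290,280,335),20):print('yel',r,onz(b,*r[1],45).round(1))
cv2.imwrite('pics/crop.png',np.hstack([cv2.resize(im[150:246,216:312],(400,400),interpolation=2),cv2.resize(im[280:350,225:295],(400,400),interpolation=2)]))
E
python3 m.py
```

```text
fuse side copper
(np.int32(42), array([230.4, 166.3]), [227, 164, 8, 6]) [419.5 226.8  31. ]
(np.int32(49), array([257. , 171.2]), [253, 168, 9, 7]) [505.4 193.2  31. ]
white (np.int32(97), array([243.5, 167.9]), [235, 164, 18, 9]) [462.3 211.9  33. ]
clip base
[307 220] [634.3  -8.5  14. ]
[260 238] [485.1 -53.2  14. ]
[248 215] [458.5  33.1  14. ]
[295 199] [612.6  75.3  14. ]
orange
(np.int32(17), array([289.4, 197.6]), [287, 196, 6, 4]) [588.5  52.2  55. ]
(np.int32(27), array([292. , 204.8]), [289, 203, 9, 6]) [591.6  24.3  55. ]
(np.int32(95), array([272.9, 211.1]), [261, 205, 27, 14]) [531.6   8.8  55. ]
(np.int32(21), array([261.7, 208. ]), [259, 206, 7, 5]) [500.2  24.4  55. ]
switch cap
(np.int32(179), array([257.3, 309.1]), [250, 302, 15, 16]) [ 450.6 -289.8   82. ]
yel (np.int32(71), array([248.6, 315.2]), [246, 307, 8, 16]) [ 428.5 -288.3   45. ]
yel (np.int32(121), array([263.5, 318.2]), [255, 306, 15, 21]) [ 464.  -300.3   45. ]
```

View pics/crop.png

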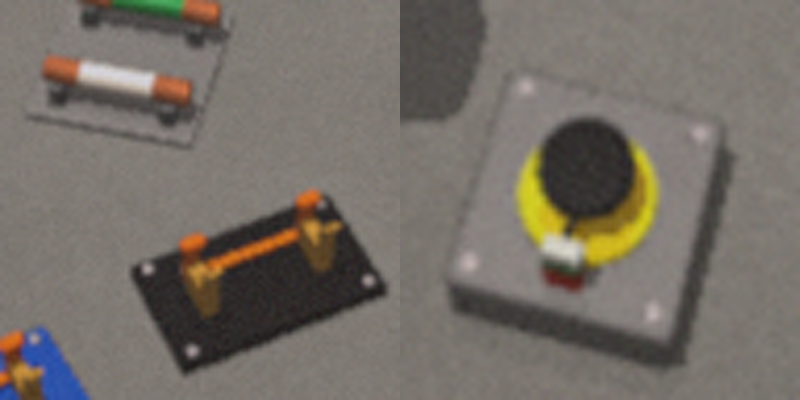

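The crop confirms it: white fuse between copper caps, black base with the orange jaw on the far (+y) side, and the switch post facing the camera. The base angle is about 0.28 and the fuse yaw about -0.37.

```bash
python3 - <<'E'
from h import *
from scipy.spatial.transform import Rotation as R
s=robot.observe();M=R.from_quat(s['tcp_rot']).as_matrix();print(M.round(3),robot.pinch_z,s['grip_width'],s['time'])
E
python3 -m jog '[[5,4,0.5,0.15],[5.5,3,0.5,0.15],[5.5,3,0,0.15],[5.5,4,0,0.15],[4,5,0,0.15],[1,6,0,0],[0,6,0,0],[0,6,0,0],[0,6,0,0]]' 8.8 20
```

```text
[[ 0.973  0.232 -0.   ]
 [ 0.232 -0.973  0.001]
 [ 0.    -0.001 -1.   ]] -18.700000000000003 88.49294964243424 0.15
time: 1.27
tool_pos: [384.8, -108.9, 248.5]
tcp_rot: [0.882, 0.472, 0.0, -0.0]
force: [1.4, 0.3, -1.1]
grip_width: 88.1
gripper_force: 0.0
```

```bash
python3 -m jog '[[1,5,0,-0.17],[1,5,0,-0.17],[1,5,0,-0.17],[1,5,-1,-0.17],[1,5,-1,-0.17],[1,5,-1,-0.17],[1,1.6,-1,-0.17],[0,0,-1,-0.17],[0,0,0,0],[0,0,0,0]]' 6
cat > w.py <<'E'
import sys
from h import *
n=sys.argv[1];d=grab('wrist',n);s=robot.observe()
print(np.round(s['tool_pos'],1),np.round(s['tcp_rot'],4),s['time'])
E
python3 w.py w1.png
```

```text
time: 2.52
tool_pos: [452.6, 185.7, 200.4]
tcp_rot: [0.988, -0.154, 0.0, -0.0]
force: [-0.0, -0.2, -0.6]
grip_width: 60.0
gripper_force: 0.0
[452.7 185.7 200.5] [ 9.880e-01 -1.542e-01  3.000e-04 -1.000e-04] 2.575
```

View pics/w1.png

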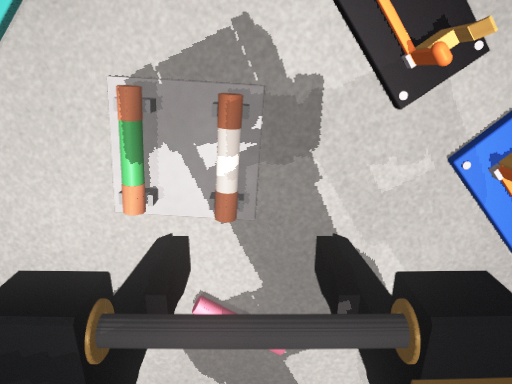

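The wrist view shows the white fuse at (228,157), with its caps at (230,108) and (226,207). The green fuse is at (131,150).

```bash
cat > f.py <<'E'
import sys
from h import *
d=load(sys.argv[1]);x0,y0,x1,y1=map(int,sys.argv[2:6]);z=float(sys.argv[6])
hsv=cv2.cvtColor(d['img'],cv2.COLOR_BGR2HSV)
m=cv2.inRange(hsv,(0,100,40),(16,255,255))[y0:y1,x0:x1]
n,l,s,c=cv2.connectedComponentsWithStats(m);P=[]
for i in range(1,n):
    if s[i,4]>150:
        p=onz(d,c[i][0]+x0,c[i][1]+y0,z);P.append(p);print(s[i].tolist(),p.round(1))
P=np.array(P[:2]);v=P[1]-P[0];print('mid',P.mean(0).round(1),'len',np.linalg.norm(v).round(1),'yaw',np.arctan2(v[1],v[0]))
E
python3 f.py w1.png 205 85 255 230 33
```

```text
[13, 8, 25, 36, 818] [505.3 189.2  33. ]
[10, 107, 22, 31, 601] [419.2 223.   33. ]
mid [462.3 206.1  33. ] len 92.5 yaw 2.7678586465831505
```

```bash
python3 -m jog '[[0.5,1.2,-2,-0.064],[0.45,1,-2.5,0],[0,0,-2.5,0],[0,0,0,0],[0,0,0,0],[0,0,0,0]]' 6
python3 w.py w2.png; python3 f.py w2.png 160 60 340 260 33
```

```text
time: 3.32
tool_pos: [462.6, 207.9, 131.2]
tcp_rot: [0.982, -0.187, 0.001, -0.0]
force: [0.3, 0.5, 0.1]
grip_width: 59.8
gripper_force: 0.0
[462.5 207.9 131. ] [ 9.824e-01 -1.868e-01  9.000e-04 -3.000e-04] 3.375
[78, 43, 31, 46, 1337] [505.4 189.2  33. ]
[80, 164, 28, 36, 849] [419.4 222.9  33. ]
mid [462.4 206.1  33. ] len 92.4 yaw 2.7681309407319796
```

View pics/w2.png

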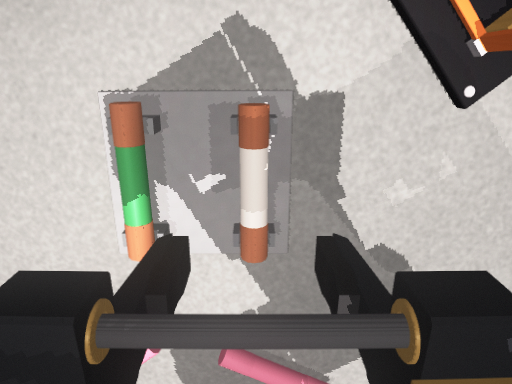

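The fuse at column 254 lies centred between the fingers (190 to 317). I'll go down and grip it.

```bash
python3 -m jog '[[0,-0.1,-2.5,0],[0,0,-3,0],[0,0,-3,0],[0,0,-2.3,0],[0,0,-1,0],[0,0,0,0],[0,0,0,0]]' 6
python3 -m jog '[[0,0,0,0],[0,0,0,0],[0,0,0,0],[0,0,0,0],[0,0,0,0]]' 1.5 30
```

```text
time: 4.25
tool_pos: [462.6, 207.0, 12.9]
tcp_rot: [0.982, -0.187, 0.001, -0.0]
force: [0.9, 0.1, -0.3]
grip_width: 60.0
gripper_force: 0.0
time: 4.88
tool_pos: [462.0, 206.9, 12.1]
tcp_rot: [0.982, -0.187, -0.0, 0.0]
force: [-0.8, -0.2, 1.3]
grip_width: 20.7
gripper_force: 29.7
```

```bash
python3 -m jog '[[0,0,1.5,0],[0,0,3,0],[0,0,4,0],[0,-2,5,0.13],[0,-4,4.5,0.13],[0,-5,0,0.13],[0,-5,0,0.13],[0,-4,0,0.134],[0,-2,0,0],[0,0,0,0],[0,0,0,0],[0,0,0,0]]'
python3 w.py w3.png
```

```text
time: 6.38
tool_pos: [461.9, -12.2, 192.2]
tcp_rot: [0.99, 0.139, 0.0, -0.0]
force: [-0.0, -0.9, -2.7]
grip_width: 20.8
gripper_force: 29.9
[462.  -12.3 192.1] [ 9.903e-01  1.392e-01 -0.000e+00 -1.000e-04] 6.425
```

View pics/w3.png

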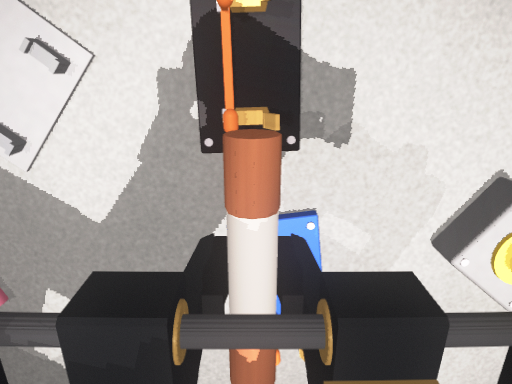

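The clip's near end is in view: corner screws at (208,142) and (291,140), near jaw nose (230,120), saddle (250,117). The far end is cut off, so I'll go higher.

```bash
python3 -m jog '[[0,0,4,0],[-2,0,4,0],[-1,0,2,0],[0,0,0,0],[0,0,0,0],[0,0,0,0]]'
python3 w.py w4.png
```

```text
time: 7.18
tool_pos: [432.1, -12.9, 291.0]
tcp_rot: [0.99, 0.139, -0.001, -0.0]
force: [-0.8, 0.1, -1.6]
grip_width: 21.0
gripper_force: 29.9
[432.1 -13.  291.1] [ 9.903e-01  1.386e-01 -9.000e-04 -4.000e-04] 7.225
```

View pics/w4.png

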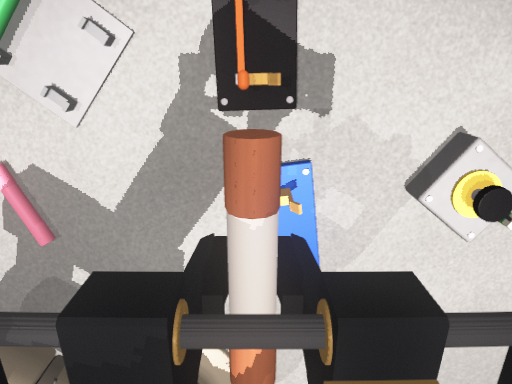

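```bash
cat > b.py <<'E'
import sys
from h import *
d=load(sys.argv[1]);x0,y0,x1,y1,e0,e1=map(int,sys.argv[2:8])
hsv=cv2.cvtColor(d['img'],cv2.COLOR_BGR2HSV);blk=(hsv[...,2]<60)
L=[];Rr=[]
for v in range(e0,e1,2):
    u=np.where(blk[v,x0:x1])[0]+x0;L.append(onz(d,u.min()-.5,v,14));Rr.append(onz(d,u.max()+.5,v,14))
def fit(P):
    vx,vy,a,b=cv2.fitLine(np.array(P)[:,:2].astype(np.float32),cv2.DIST_HUBER,0,.01,.01).ravel()
    if vx<0:vx,vy=-vx,-vy
    return np.arctan2(vy,vx),np.array([a,b])
N=[]
for u in range(x0+25,x1-25,3):
    v=np.where(blk[y0:y1,u])[0]+y0;N.append(onz(d,u,v.max()+.5,14))
yl,pl=fit(L);yr,pr=fit(Rr);yaw=(yl+yr)/2;e=np.array([np.cos(yaw),np.sin(yaw)]);n=np.array([-e[1],e[0]])
N=np.median([p[:2]@e for p in N]);c=((pl@n)+(pr@n))/2
print('yaws',yl,yr,'width',(pl-pr)@n,'centre',(e*(N+82.5)+n*c).round(1))
o=cv2.inRange(hsv,(3,150,120),(15,255,255));
# noses & caps
for name,m in(('screws',cv2.inRange(hsv,(0,0,130),(180,60,255))),):
    k=cv2.connectedComponentsWithStats(np.ascontiguousarray(m[y0:y1,x0:x1]))
    for s,q in zip(k[2][1:],k[3][1:]):
        if 15<s[4]<150:print(name,s.tolist(),onz(d,q[0]+x0,q[1]+y0,14).round(1))
E
python3 b.py w4.png 205 0 305 120 5 65; python3 b.py w3.png 180 0 310 128 5 85
```

```text
yaws 0.29920086 0.31537786 width 94.08734 centre [549.   16.1]
screws [30, 74, 3, 11, 19] [496.7  24.1  14. ]
screws [81, 96, 8, 7, 40] [492.2 -42.9  14. ]
screws [16, 98, 7, 7, 38] [468.6  31.6  14. ]Traceback (most recent call last):
  File "b.py", line 14, in <module>
    v=np.where(blk[y0:y1,u])[0]+y0;N.append(onz(d,u,v.max()+.5,14))
                                                    ~~~~~^^
    return umr_maximum(a, axis, None, out, keepdims, initial, where)
ValueError: zero-size array to reduction operation maximum which has no identity
```

```bash
python3 -m jog '[[1,3,-2,0.028],[1,3,-3,0],[1,3,-3,0],[1,0.3,-2,0],[0.4,0,0,0],[0,0,0,0],[0,0,0,0],[0,0,0,0]]'
python3 w.py w5.png
```

```text
time: 8.22
tool_pos: [476.0, 79.6, 192.7]
tcp_rot: [0.988, 0.152, 0.001, 0.0]
force: [-0.2, -0.3, -1.6]
grip_width: 20.5
gripper_force: 29.9
[476.   79.7 192.5] [9.883e-01 1.522e-01 4.000e-04 1.000e-04] 8.275
```

View pics/w5.png

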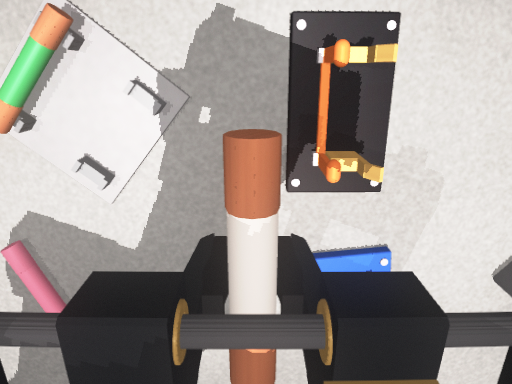

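The whole clip is in view: screws at about (301,25), (391,24), (295,183), (374,183), and jaw noses at (342,53) and (333,172). The held fuse is at column 252.

```bash
cat > c.py <<'E'
from h import *
d=load('w5.png');im=d['img'];hsv=cv2.cvtColor(im,cv2.COLOR_BGR2HSV)
def cen(m,u,v,r):
    w=m[v-r:v+r+1,u-r:u+r+1];y,x=np.nonzero(w);return x.mean()+u-r,y.mean()+v-r
w=cv2.inRange(hsv,(0,0,140),(180,70,255))
S=[onz(d,*cen(w,u,v,6),14)[:2] for u,v in((301,25),(391,24),(295,183),(374,183))]
print(np.round(S,1),'centre',np.mean(S,0).round(1))
a=S[0]-S[2];b=S[1]-S[3];print('yaw',np.arctan2(a[1],a[0]),np.arctan2(b[1],b[0]),np.linalg.norm(a),np.linalg.norm(b),np.linalg.norm(S[0]-S[1]))
c=np.mean(S,0);yaw=.5*(np.arctan2(a[1],a[0])+np.arctan2(b[1],b[0]));R=np.array([[np.cos(yaw),np.sin(yaw)],[-np.sin(yaw),np.cos(yaw)]])
for u,v in((342,53),(333,172)):
    for z in(63,69):print('nose in clip frame',z,(R@(onz(d,u,v,z)[:2]-c)).round(1))
# prong edges/saddle: brass mask centroid
br=cv2.inRange(hsv,(17,120,60),(32,255,255));print('brass',cv2.connectedComponentsWithStats(br)[2][1:].tolist())
# held fuse edges at rows
m=cv2.inRange(hsv,(0,100,40),(16,255,255));tp=np.array(robot.observe()['tool_pos'])
for v in(155,175,195):
    u=np.where(m[v,200:300])[0]+200;p=(onz(d,u.min()-.5,v,tp[2]+19),onz(d,u.max()+.5,v,tp[2]+19))
    T=np.array([[np.cos(.3055),np.sin(.3055)],[-np.sin(.3055),np.cos(.3055)]])
    print('fuse rel tool',[(T@(q-tp)[:2]).round(1) for q in p])
for v in(25,100):print(T@(onz(d,252,132,tp[2]+19)-tp)[:2])
E
python3 c.py; cat > /dev/null
```

```text
[[ 6.048e+02  7.470e+01]
 [ 6.286e+02 -1.000e-01]
 [ 4.680e+02  3.120e+01]
 [ 4.908e+02 -4.350e+01]] centre [548.   15.6]
yaw 0.30822912530721747 0.30506677416479966 143.60754718904528 144.4816259794488 78.47420358795962
nose in clip frame 63 [46.3 13.9]
nose in clip frame 69 [46.  15.4]
nose in clip frame 63 [-46.8  14.2]
nose in clip frame 69 [-45.   15.7]
brass [[337, 42, 58, 21, 698], [397, 44, 1, 1, 1], [317, 147, 3, 5, 11], [326, 151, 55, 31, 640], [330, 167, 9, 16, 108], [382, 167, 1, 1, 1], [340, 170, 1, 1, 1], [172, 299, 17, 66, 558], [317, 300, 16, 65, 495], [324, 380, 114, 4, 383]]
fuse rel tool [array([52.4,  9.5]), array([ 52.4, -12. ])]
fuse rel tool [array([44.6,  9.7]), array([ 44.6, -12.2])]
fuse rel tool [array([36.4,  9.5]), array([ 36.4, -12. ])]
[61.1551796  -1.26097802]
[61.1551796  -1.26097802]
```

Checks: the noses come out at x = ±46, y = +14, which matches the 20 mm gap. Clip centre is about (548,15.6), yaw 0.307. The held fuse reads 1.2 mm to the -y side, so I aim for (546.7,16.3).

```bash
python3 -m jog '[[3,-2.5,0,0],[3,-2.5,0,0],[1.07,-1.33,-2,0],[0,0,-3,0],[0,0,-3,0],[0,0,-3,0],[0,0,0,0],[0,0,0,0],[0,0,0,0]]' - 45
python3 - <<'E'
from h import *
a=grab('scene','s3.png');b=grab('side','d3.png');s=robot.observe();print(s['tool_pos'],s['force'])
c=[]
for d in(a,b):
    u,v=map(int,proj(d,(547,16,75)));w=38;c.append(cv2.resize(d['img'][max(v-w,0):v+w,u-w:u+w],(400,400),interpolation=2))
cv2.imwrite('pics/c3.png',np.hstack(c))
E
```

```text
time: 9.4
tool_pos: [547.4, 16.5, 83.4]
tcp_rot: [0.988, 0.152, 0.001, 0.0]
force: [-0.7, -0.1, -1.5]
grip_width: 19.9
gripper_force: 44.8
[547.12096317  16.54758859  83.00352655] [-0.27044858  0.57197541 -2.11389485]
```

View pics/c3.png

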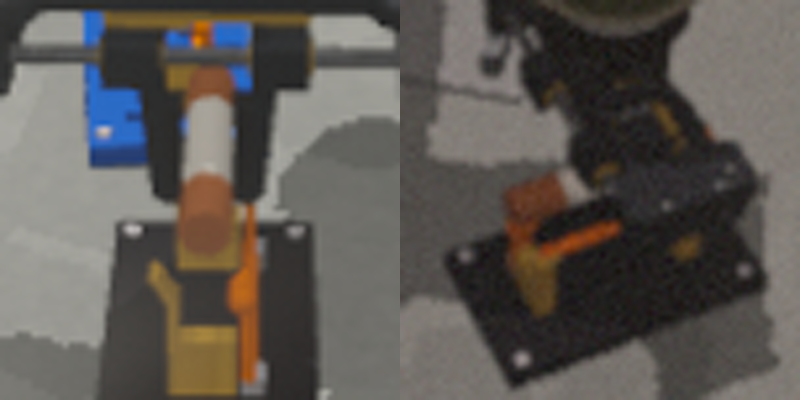

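The scene crop (left) shows the fuse above the gap between prong and jaw; the side view agrees. Now I push down in steps, watching the force.

```bash
python3 -m jog '[[0,0,-1,0],[0,0,-1,0],[0,0,-0.4,0],[0,0,0,0],[0,0,0,0]]'
python3 -m jog '[[0,0,-0.4,0],[0,0,-0.4,0],[0,0,0,0]]'
python3 -m jog '[[0,0,-0.4,0],[0,0,-0.3,0],[0,0,0,0]]'
```

```text
time: 10.12
tool_pos: [546.9, 16.6, 58.2]
tcp_rot: [0.988, 0.152, 0.0, 0.0]
force: [0.7, -0.0, -1.5]
grip_width: 20.1
gripper_force: 44.8
time: 10.5
tool_pos: [547.6, 15.7, 50.2]
tcp_rot: [0.988, 0.152, 0.001, 0.001]
force: [2.5, -5.1, -2.2]
grip_width: 20.8
gripper_force: 44.8
time: 10.88
tool_pos: [547.8, 16.2, 43.6]
tcp_rot: [0.988, 0.152, 0.001, 0.001]
force: [2.8, -1.3, 3.5]
grip_width: 20.4
gripper_force: 44.5
```

```bash
python3 -m jog '[[0,0,-0.4,0],[0,0,-0.3,0],[0,0,0,0]]'
python3 -m jog '[[0,0,-0.2,0],[0,0,0,0],[0,0,0,0]]'
```

```text
time: 11.25
tool_pos: [546.4, 16.5, 35.3]
tcp_rot: [0.988, 0.152, -0.001, -0.0]
force: [2.7, -3.4, -3.9]
grip_width: 20.7
gripper_force: 45.0
time: 11.62
tool_pos: [546.2, 16.8, 34.1]
tcp_rot: [0.988, 0.153, -0.001, -0.0]
force: [-1.7, -0.9, 5.5]
grip_width: 20.6
gripper_force: 44.4
```

```bash
python3 -m jog '[[0,0,-0.1,0],[0,0,0,0],[0,0,0,0]]'
python3 - <<'E'
from h import *
a=grab('scene','s4.png');b=grab('side','d4.png')
c=[]
for d in(a,b):
    u,v=map(int,proj(d,(547,16,55)));w=38;c.append(cv2.resize(d['img'][max(v-w,0):v+w,u-w:u+w],(400,400),interpolation=2))
cv2.imwrite('pics/c4.png',np.hstack(c))
E
```

```text
time: 12.0
tool_pos: [546.3, 16.8, 34.0]
tcp_rot: [0.988, 0.153, -0.0, -0.0]
force: [-5.3, -0.9, 12.9]
grip_width: 20.3
gripper_force: 43.7
```

View pics/c4.png

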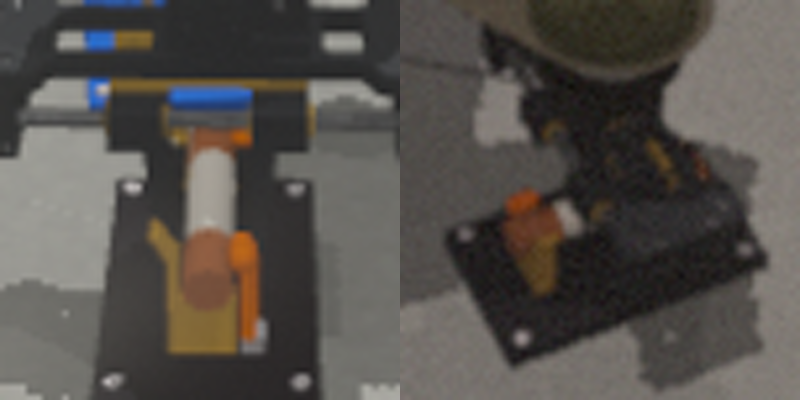

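The fuse is seated: z stops at 34.0 as the force rises, and the orange nose is above it beside the cap at (243,245) in the left crop. I'll release, lift, and look from above.

```bash
python3 -m jog '[[0,0,0.1,0],[0,0,0,0],[0,0,0,0],[0,0,0,0]]' 5
python3 -m jog '[[0,0,2,0],[0,0,4,0],[0,0,5,0],[-3,-1,5,0],[-4,-1,0,0],[-5,-1,0,0],[0,0,0,0],[0,0,0,0],[0,0,0,0]]'
python3 w.py w6.png; python3 - <<'E'
from h import *
a=grab('scene','s6.png');u,v=map(int,proj(a,(547,16,55)));w=38
d=load('w6.png')
cv2.imwrite('pics/c6.png',np.hstack([cv2.resize(a['img'][v-w:v+w,u-w:u+w],(360,360),interpolation=2),cv2.resize(d['img'][:270,100:370],(360,360))]))
E
```

```text
time: 12.6
tool_pos: [546.7, 16.7, 33.9]
tcp_rot: [0.988, 0.152, -0.0, -0.0]
force: [0.4, -0.5, -0.6]
grip_width: 50.1
gripper_force: 0.0
time: 13.72
tool_pos: [427.7, -13.4, 194.0]
tcp_rot: [0.988, 0.153, 0.0, 0.0]
force: [1.5, 0.2, -1.0]
grip_width: 49.9
gripper_force: 0.0
[427.6 -13.3 193.9] [ 0.9883  0.1527  0.     -0.    ] 13.775
```

View pics/c6.png

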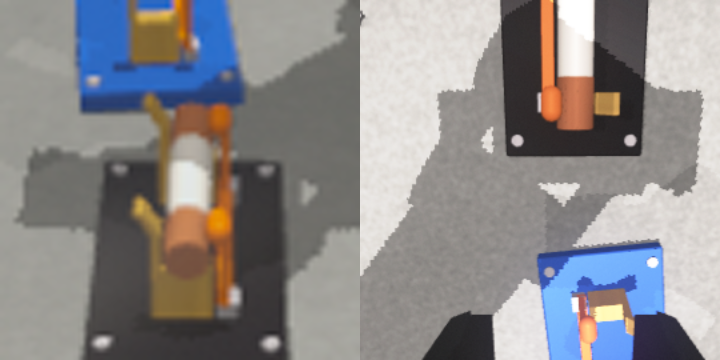

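The fuse lies straight in the clip, with the jaw noses back over it. That was my 11th picture, one over the limit of 10, so I view no more and work from numbers only. Next is the switch, with fingers closed.

```bash
python3 -m jog '[[0,-4,0,0],[0,-5,0,0],[-1,-5,0,0],[-1,-5,0,0],[-1,-5,0,0],[-1.5,-4,0,0],[0,-1.8,0,0],[0,0,0,0],[0,0,0,0],[0,0,0,0]]' 0 20
python3 w.py w7.png; cat > p.py <<'E'
import sys
from h import *
d=load(sys.argv[1]);hsv=cv2.cvtColor(d['img'],cv2.COLOR_BGR2HSV)
s=robot.observe();tp=np.array(s['tool_pos'])
print('expected px',np.round(proj(d,(450,-290,85))),np.round(proj(d,tuple(tp))))
y=cv2.inRange(hsv,(22,130,100),(34,255,255));
k=cv2.connectedComponentsWithStats(y)
for r,c in zip(k[2][1:],k[3][1:]):
    if r[4]>150:print('yel',r.tolist(),c.round(1),onz(d,*c,45).round(1))
b=cv2.inRange(hsv,(0,0,0),(180,255,55));b[235:]=0
b=cv2.morphologyEx(b,cv2.MORPH_OPEN,np.ones((7,7)))
for c in cv2.findContours(b,0,1)[0]:
    A=cv2.contourArea(c)
    if A>300:
        (u,v),r=cv2.minEnclosingCircle(c);print('blk',A,cv2.boundingRect(c),round(u,1),round(v,1),round(r,1),'fill',round(A/(np.pi*r*r),2),onz(d,u,v,85).round(1),'rad mm',round(np.linalg.norm(onz(d,u+r,v,85)-onz(d,u,v,85)),1))
g=cv2.inRange(hsv,(40,90,40),(85,255,255));rd=cv2.inRange(hsv,(0,140,60),(8,255,255))
for n,m in(('grn',g),('red',rd)):
    k=cv2.connectedComponentsWithStats(m)
    for r,c in zip(k[2][1:],k[3][1:]):
        if r[4]>15:print(n,r.tolist(),onz(d,*c,70).round(1))
E
python3 p.py w7.png
```

```text
time: 15.08
tool_pos: [382.2, -310.3, 194.2]
tcp_rot: [0.988, 0.153, 0.0, -0.0]
force: [-0.0, -0.6, 0.4]
grip_width: 0.4
gripper_force: 0.0
[ 382.1 -310.4  194.2] [0.9882 0.1531 0.     0.    ] 15.125
expected px [252.  88.] [250. 253.]
yel [217, 47, 74, 76, 1650] [252.7  79.7] [ 454.7 -289.    45. ]
blk 2481.5 (227, 58, 55, 58) 254.8 86.8 29.3 fill 0.92 [ 451.5 -291.6   85. ] rad mm 20.9
red [285, 105, 7, 7, 22] [ 443.7 -320.7   70. ]
red [278, 115, 5, 6, 16] [ 435.1 -317.1   70. ]
red [0, 159, 8, 26, 91] [ 323.1 -113.2   70. ]
```

The cap is found at (451.4,-291.3), radius 20.9 mm, which is right. I move over it and press gently.

```bash
python3 -m jog '[[3,1,0,0],[3,0.9,-2,0],[0.92,0,-3,0],[0,0,-3,0],[0,0,-1.5,0],[0,0,0,0],[0,0,0,0],[0,0,0,0]]'
python3 -m jog '[[0,0,-0.3,0],[0,0,-0.3,0],[0,0,-0.3,0],[0,0,-0.3,0],[0,0,0,0],[0,0,0,0]]'
```

```text
time: 16.12
tool_pos: [451.2, -292.7, 100.0]
tcp_rot: [0.988, 0.152, 0.001, 0.001]
force: [0.2, -0.7, 0.6]
grip_width: 0.4
gripper_force: 0.0
time: 16.88
tool_pos: [451.0, -292.4, 87.1]
tcp_rot: [0.988, 0.152, 0.0, 0.0]
force: [-0.2, 0.1, 0.5]
grip_width: 0.5
gripper_force: 0.0
```

```bash
python3 -m jog '[[0,0.1,-0.3,0],[0,0,-0.3,0],[0,0,0,0],[0,0,0,0]]'
python3 -m jog '[[0,0,-0.2,0],[0,0,-0.2,0],[0,0,-0.2,0],[0,0,0,0],[0,0,0,0],[0,0,0,0]]'
```

```text
time: 17.38
tool_pos: [451.1, -291.6, 81.3]
tcp_rot: [0.988, 0.152, 0.0, 0.0]
force: [0.8, -1.6, 3.5]
grip_width: 0.2
gripper_force: 1.6
time: 18.12
tool_pos: [451.1, -291.6, 75.2]
tcp_rot: [0.988, 0.152, 0.0, 0.0]
force: [0.9, -1.9, 5.0]
grip_width: 0.3
gripper_force: 2.8
```

```bash
python3 -m jog '[[0,0,0,0],[0,0,0,0],[0,0,0,0],[0,0,0,0]]'
python3 - <<'E'
from h import *
d=grab('side','d9.png');hsv=cv2.cvtColor(d['img'],cv2.COLOR_BGR2HSV)
u,v=map(int,proj(d,(547,16,55)));
for n,lo,hi in(('white',(0,0,140),(180,60,255)),('copper',(3,110,60),(16,255,255))):
    m=cv2.inRange(hsv,lo,hi);o=np.zeros_like(m);o[v-22:v+22,u-30:u+30]=m[v-22:v+22,u-30:u+30]
    k=cv2.connectedComponentsWithStats(o)
    for r,c in zip(k[2][1:],k[3][1:]):
        if r[4]>12:print(n,r.tolist(),onz(d,*c,53).round(1))
E
```

```text
time: 18.62
tool_pos: [451.1, -291.6, 75.2]
tcp_rot: [0.988, 0.152, 0.0, 0.0]
force: [0.1, -1.0, 5.2]
grip_width: 0.6
gripper_force: 2.8
white [268, 202, 20, 12, 115] [548.3  21.5  53. ]
copper [287, 196, 11, 15, 94] [591.7  37.8  53. ]
copper [260, 206, 10, 10, 47] [508.1  16.7  53. ]
```

The fuse is still at the seat, and the plunger is held at about 9.8 mm with 5 to 6 N. Handing in.

```bash
python3 -c "
from station import robot
print(robot.close_job())"
```

```text
the job is handed in; nothing more can be done
None
```

I seated the white fuse in the black clip with the jaw back over it and let it go, then pressed the plunger to about 10 mm and handed in while holding it there; the hand-in gave no verdict, the plunger depth comes from tool height and force rather than a look at the pointer, and I viewed 11 pictures, one over the limit of 10.

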